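# Set out the sample spacers by height for the drawing review

## Task

Line up the four turned sample spacers on the grey strip in order of height, one upright in the middle of each round mark: the tallest on the mark next to the blue end stop, then ever shorter, down to the shortest next to the white one. Do not knock any spacer over on the way, and leave the scale rule, pen cup and eraser where they are.

Things in the scene. Friction and masses are not known exactly. Their poses are not given: they have to be found in the camera images.
- red_mid (a point): Centre (half-way up, on the axis) of a loose turned spacer, tallest: red, dark bore dot in the middle of its top. Plain upright solid cylinder 34 mm in diameter, 88 mm high, standing on the table at the start; z axis up along the cylinder. About 0.06 to 0.3 kg.
- brass_mid (a point): Centre (half-way up, on the axis) of a loose turned spacer, second tallest: yellow brass, dark bore dot in the middle of its top. Plain upright solid cylinder 34 mm in diameter, 72 mm high, standing on the table at the start; z axis up along the cylinder. About 0.06 to 0.3 kg.
- black_mid (a point): Centre (half-way up, on the axis) of a loose turned spacer, third: black, light bore dot in the middle of its top. Plain upright solid cylinder 34 mm in diameter, 56 mm high, standing on the table at the start; z axis up along the cylinder. About 0.06 to 0.3 kg.
- alu_mid (a point): Centre (half-way up, on the axis) of a loose turned spacer, shortest: bare aluminium, dark bore dot in the middle of its top. Plain upright solid cylinder 34 mm in diameter, 40 mm high, standing on the table at the start; z axis up along the cylinder. About 0.06 to 0.3 kg.
- mark1: Flat round mark (52 mm white disc with a 44 mm black centre), number 1 of four in a straight row on the grey fixed strip, counted from the end on the robot's right (-y). Origin at its centre, on the strip's top, which is 5 mm above the table; +y runs along the row from mark1 to mark4. Neighbouring marks are 68 to 92 mm apart. The strip is 75 mm wide and 440 mm long. The mark itself is flush (under 1 mm).
- mark2: Flat round mark (52 mm white disc with a 44 mm black centre), number 2 of four in a straight row on the grey fixed strip, counted from the end on the robot's right (-y). Origin at its centre, on the strip's top, which is 5 mm above the table; +y runs along the row from mark1 to mark4. Neighbouring marks are 68 to 92 mm apart. The strip is 75 mm wide and 440 mm long. The mark itself is flush (under 1 mm).
- mark3: Flat round mark (52 mm white disc with a 44 mm black centre), number 3 of four in a straight row on the grey fixed strip, counted from the end on the robot's right (-y). Origin at its centre, on the strip's top, which is 5 mm above the table; +y runs along the row from mark1 to mark4. Neighbouring marks are 68 to 92 mm apart. The strip is 75 mm wide and 440 mm long. The mark itself is flush (under 1 mm).
- mark4: Flat round mark (52 mm white disc with a 44 mm black centre), number 4 of four in a straight row on the grey fixed strip, counted from the end on the robot's right (-y). Origin at its centre, on the strip's top, which is 5 mm above the table; +y runs along the row from mark1 to mark4. Neighbouring marks are 68 to 92 mm apart. The strip is 75 mm wide and 440 mm long. The mark itself is flush (under 1 mm).
- stop_blue: Blue end stop, a fixed block on one end of the strip: 60 mm across the strip, 20 mm along it, 22 mm high, about 80 mm beyond the nearest mark. It may be at either end. Origin at the centre of its underside, on the strip's top.
- stop_white: White end stop, the same block in white, on the other end of the strip.
- scale_rule: Bystander: teal scale rule, 30 x 160 x 5 mm, lying loose on the table to the robot's right. Origin under its centre.
- pen_cup: Bystander: loose copper-coloured pen cup, 72 mm in diameter, 90 mm high, with pens up to 140 mm. Origin under its centre.
- eraser: Bystander: loose white eraser with a green sleeve, 26 x 55 x 14 mm. Origin under its centre.

How it is judged:
By the outcome, as a careful person would: the job done as asked, in the order asked, and still so for the second after the job is handed in, with the robot touching nothing.
It also fails if it takes over 99 s, if anything falls off the work surface, if the arm or the gripper's body presses on something with over 40 N, if the wrist force passes 120 N, or if a joint passes its speed limit or range.

## Robot

A 7-joint arm with a two-finger parallel gripper is mounted at the origin on the work surface. World frame = base frame: x ahead of the robot, y to its left, z up, the work surface at z = 0. Lengths are in m, angles in degrees, forces in N, time in s.
With the tool pointing down it reaches from about 0.425 to 0.875 m from the base axis. Payload 4.7 kg.
Tool frame: the origin (TCP) lies on the front face of the gripper's body, between the roots of the fingers; the fingertips stand 70 mm ahead of it and the grasp point (between the pads) lies 51 mm ahead of it; z points along the fingers, y is the direction in which the jaws open and shut (so a half turn about z gives the same grasp; the last joint's range is limited). The gripper opens to 87 mm and grips with 3 to 60 N. Pads are 19 mm wide; open, the fingers measure 117 mm over their backs; the gripper's body (75 mm by 190 mm) begins 51 mm behind the grasp point.
Start: joints at [77.126, 18.392, -4.016, 83.108, 1.295, 78.541, -3.26], TCP at [0.154, -0.632, 0.292] pointing down, gripper open.
Joint ranges: [-163.93, 163.93], [-17.29, 119.83], [-79.2, 71.16], [3.27, 140.29], [-89.18, 269.18], [5.43, 117.66], [-154.24, 154.24]. Speed limits (degrees/s): [147.25, 147.25, 180, 180, 180, 180, 180].

## Interface

Orientations are given as [roll, pitch, yaw] about the fixed x, y, z axes, in that order (R = Rz(yaw) Ry(pitch) Rx(roll)).
In Python, from cell import env gives the robot as it stands.
- The arm moves only by the tool drive_tool, never from a script. Its argument "commands" is a list of rows, each a list of 7 numbers: the shift along the tool's x, y, z in cm, then the turn, a rotation vector about the tool's x, y, z in degrees, then the opening, from 0 (shut) to 1 (fully open). In form: [[tx, ty, tz, rx, ry, rz, hand], ...]. A call has 1 to 20 rows; each row shifts and turns the commanded pose from where the row before left it, along the tool's axes as they then stand; what a row does not reach is not made up. A row lasts 1/12 s, in which the tool goes at most 41.7 mm and 7.16 degrees, less where a joint would pass 70% of its speed; a pose out of reach is approached as far as the arm can. A call is refused whole if a number of a shift passes 4.17 or a number of a turn 7.16, either way. A call with a gripper value outside its range is refused whole. The fingers move at their own pace and stop on an object; "force" is the grip in N (left out, the last holds). Time passes only in rows, so rows that do not move let the fingers close. It gives the time, the measured TCP pose, the force and the opening at its end, in the units of the state.
- env.get_obs(): the state, without advancing time (a new reading comes with each control period).
- env.read_camera(name): name is "side" or "top" or "wrist"; returns a dict with "img" (400x640x3 uint8, blue, green, red), "mtx" (3x3 intrinsics, pixels), "k1" (the pictures are not rectified: a ray, as slopes to the right and down, at radius r is drawn at 1 + k1 r^2 times it, then the intrinsics apply), "pose" (4x4, takes a point from camera to world coordinates). Camera axes: x right, y down, z forward; pixel columns grow to the right and rows downward; lengths in m; the calibration is good to about 2 mm. A picture is of the moment at which its call begins. There is no depth.
- env.sign_off(): hands the job in, once; it reports no verdict.
The state is a dict: "time_s": time; "qpos": joint angles; "joint_velocities": joint speeds; "effort": joint torques, N m; "tool_pos": TCP position; "tool_rot": TCP orientation; "force": force on the tool from outside, world axes, zero at the start; "wrist_torque": the same for the moment, N m; "grip_width": finger opening in m.
Only numpy, scipy, OpenCV 4.12 (cv2) and the standard library are available. Lean on these libraries where they do the work, as an engineer would, in place of code of your own. Each camera call takes 0.05 s, during which the arm holds its last target.

## Working session

There is one attempt and no reset: what is moved stays moved. The work goes in short steps, Python scripts to look and compute and a tool call to move; the robot and the scene stay as the last step left them, time stands still between calls to the robot, and variables do not carry over. Pictures are saved under pics/ and viewed, and the job is handed in when it is done.

Besides the shell and the picture viewer there is one more tool, called after "Call:" as a command line: name --pt "numbers of a row" for each row, then --argument value for the rest. drive_tool: Moves the arm, as the interface text tells. Its arguments: {"type":"object","properties":{"commands":{"type":"array"},"force":{"type":"number"}},"required":["commands"]}

```bash
mkdir -p pics; ls; python3 - <<'E'
from cell import env
import cv2,numpy as np
np.set_printoptions(precision=4,suppress=True)
print(env.get_obs())
for n in ["side","top","wrist"]:
    c=env.read_camera(n); cv2.imwrite(f"pics/{n}0.png",c["img"]); print(n,c["mtx"].tolist(),c["k1"]);print(c["pose"])
E
```

```text
pics
{'time_s': 0.0, 'qpos': array([77.1249, 18.4411, -4.0164, 83.174 ,  1.2946, 78.5376, -3.2576]), 'joint_velocities': array([ 0.0544, -0.0666,  0.0541, -0.0249, -0.0328,  0.081 ,  0.0458]), 'effort': array([ -0.0003, -49.1287,  -0.4039, -31.253 ,  -0.0639,   0.0438,
         0.0002]), 'tool_pos': array([ 0.1536, -0.6312,  0.2911]), 'tool_rot': array([-179.8925,    0.0048,   13.6879]), 'force': array([-0.4605, -0.1412,  0.7534]), 'wrist_torque': array([-0.0005,  0.0238, -0.0216]), 'grip_width': 0.08681960858690994}
side [[479.7666355550775, 0.0, 318.57617344004655], [0.0, 479.7666355550775, 202.24261824967454], [0.0, 0.0, 1.0]] -0.0600630351396907
[[-0.9854 -0.0749  0.1526  0.3719]
 [-0.1694  0.5075 -0.8448  1.0462]
 [-0.0142 -0.8584 -0.5128  0.7121]
 [ 0.      0.      0.      1.    ]]
top [[362.4769947645091, 0.0, 320.3937094631346], [0.0, 362.4769947645091, 197.86732732169872], [0.0, 0.0, 1.0]] -0.04502889493627705
[[ 0.0132 -0.9839  0.1784  0.4066]
 [-0.9995 -0.0181 -0.0261 -0.0031]
 [ 0.0289 -0.178  -0.9836  0.9264]
 [ 0.      0.      0.      1.    ]]
wrist [[352.4829336942936, 0.0, 316.28104151192895], [0.0, 352.4829336942936, 199.91814070836094], [0.0, 0.0, 1.0]] -0.0766480116274045
[[ 0.2369 -0.9309 -0.2781  0.2298]
 [-0.9715 -0.2272 -0.0671 -0.613 ]
 [-0.0008  0.2861 -0.9582  0.3839]
 [ 0.      0.      0.      1.    ]]
```

View pics/top0.png

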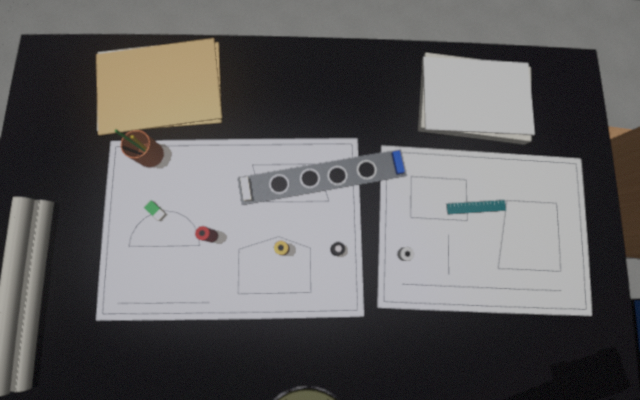

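View pics/side0.png

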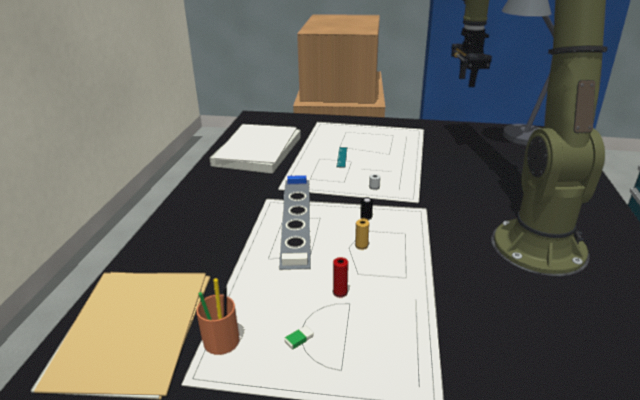

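View pics/wrist0.png

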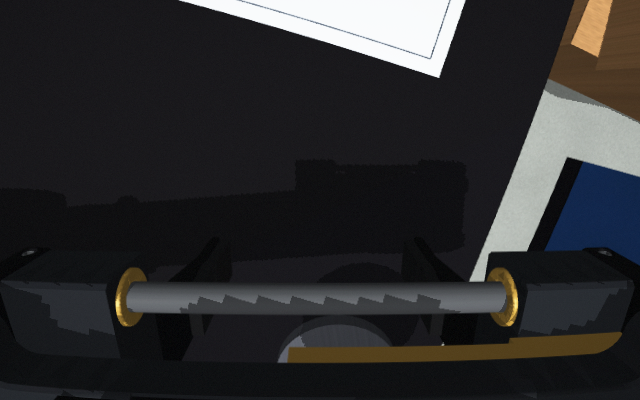

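The blue stop is at the -y end (top view, 397,163) and the white one at 246,188. So red goes to mark1 (367,169), brass to mark2 (337,175), black to mark3 (310,178) and alu to mark4 (279,184). The spacers are at red 206,234, brass 281,248, black 338,249 and alu 405,254. Next I'll measure these properly.

```bash
cat > h.py <<'E'
import cv2,numpy as np
np.set_printoptions(precision=4,suppress=True)
def ray(c,uv):
    uv=np.array(uv,float).reshape(-1,1,2)
    n=cv2.undistortPoints(uv,np.array(c["mtx"]),np.array([c["k1"],0,0,0.]))[:,0]
    P=np.array(c["pose"]); d=np.c_[n,np.ones(len(n))]@P[:3,:3].T
    return P[:3,3],d
def onz(c,uv,z):
    o,d=ray(c,uv); z=np.broadcast_to(z,(len(d),))
    return o+d*((z-o[2])/d[:,2])[:,None]
def proj(c,X):
    T=np.linalg.inv(np.array(c["pose"])); X=np.array(X,float).reshape(-1,3)
    rv,_=cv2.Rodrigues(T[:3,:3])
    return cv2.projectPoints(X,rv,T[:3,3],np.array(c["mtx"]),np.array([c["k1"],0,0,0.]))[0][:,0]
def subdark(img,uv,r,thr,light=False):
    """grey-weighted centroid of dark (light) blob near uv"""
    g=cv2.cvtColor(img,cv2.COLOR_BGR2GRAY).astype(float)
    u,v=np.round(uv).astype(int); w=g[v-r:v+r+1,u-r:u+r+1]
    k=np.clip(w-thr,0,None) if light else np.clip(thr-w,0,None)
    yy,xx=np.mgrid[v-r:v+r+1,u-r:u+r+1]
    return np.array([(k*xx).sum(),(k*yy).sum()])/k.sum()
E
python3 - <<'E'
import cv2,numpy as np
t=cv2.imread('pics/top0.png');s=cv2.imread('pics/side0.png')
a=cv2.resize(t[145:275,180:420],None,fx=3.3,fy=3.3,interpolation=cv2.INTER_NEAREST);cv2.imwrite('pics/topz.png',a)
b=cv2.resize(s[165:305,265:395],None,fx=4,fy=4,interpolation=cv2.INTER_NEAREST);cv2.imwrite('pics/sidez.png',b)
E
```

```text
(no output)
```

View pics/topz.png

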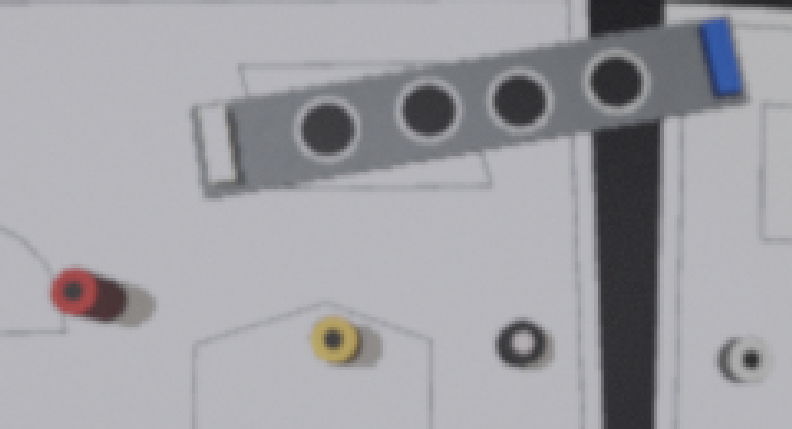

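View pics/sidez.png

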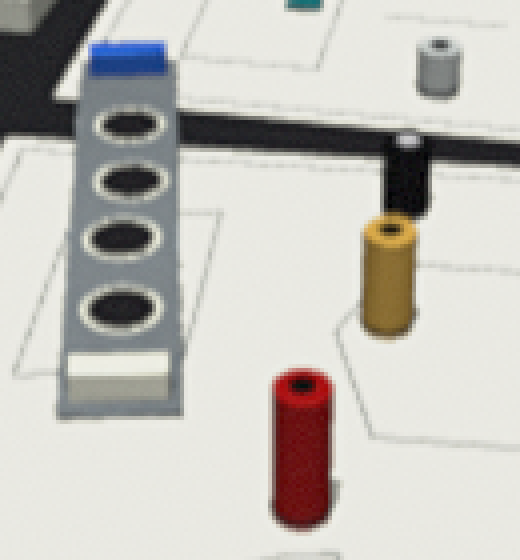

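The zoomed views show the bore dots and marks clearly. From the top image the dots are at about (202.4,233.3), (281,248), (338.5,248.6) and (407.9,254). From the side image they are at about (340.6,261.5), (362.5,222.5), (367,199.5) and (374.8,176.3).

```bash
python3 - <<'E'
from cell import env
from h import *
ct=env.read_camera("top"); cs=env.read_camera("side")
H=[.088,.072,.056,.040]
td=[(202.4,233.3),(281,248),(338.5,248.6),(407.9,254)]
sd=[(340.6,261.5),(362.5,222.5),(367,199.5),(374.8,176.3)]
tm=[(367,169.5),(337.5,175.5),(310,178.5),(279.5,184)]
sm=[(297.5,196),(297.8,210.3),(295,224.5),(295,242)]
n=["red","brass","black","alu"]
gt=cv2.cvtColor(ct["img"],cv2.COLOR_BGR2GRAY)
for i in range(4):
    l=i==2
    a=subdark(ct["img"],td[i],3,[75,90,110,110][i],l)
    b=subdark(cs["img"],sd[i],3,[45,70,90,90][i],l) 
    A=onz(ct,a,H[i])[0];B=onz(cs,b,H[i])[0]
    print(n[i],a,b,A[:2],B[:2])
for i in range(4):
    a=subdark(ct["img"],tm[i],9,90)
    b=subdark(cs["img"],sm[i],[7,7,8,9][i],80)
    print("mark",i+1,a,b,onz(ct,a,.005)[0][:2],onz(cs,b,.005)[0][:2])
# body top-face centroid check, pen cup & eraser, stops
print(onz(ct,[(397,163),(246,188)],[.027,.027]))
print("eraser",onz(ct,[(155,211)],[.014]),"cup",onz(ct,[(136,147)],.09))
E
```

```text
red [201.4595 232.6486] [340.1749 260.8005] [0.4723 0.2473] [0.4719 0.2483]
brass [280.4023 247.2656] [362.2123 221.9041] [0.4427 0.066 ] [0.4417 0.068 ]
black [337.919  248.2001] [366.9473 198.85  ] [ 0.4432 -0.0697] [ 0.4413 -0.0713]
alu [407.1053 253.4013] [374.5882 176.    ] [ 0.4333 -0.2405] [ 0.4317 -0.2369]
mark 1 [366.2075 169.1864] [297.0255 195.68  ] [ 0.6527 -0.1473] [ 0.6516 -0.1466]
mark 2 [336.946 174.936] [297.2929 209.6904] [ 0.6355 -0.0702] [ 0.6346 -0.0699]
mark 3 [309.4084 177.7983] [295.0068 223.9555] [0.6264 0.0018] [0.6256 0.0021]
mark 4 [278.6946 183.5272] [294.9082 241.669 ] [0.6096 0.0812] [0.6087 0.0817]
[[ 0.6652 -0.2243  0.027 ]
 [ 0.5916  0.1612  0.027 ]]
eraser [[0.5306 0.3912 0.014 ]] cup [[0.6743 0.4193 0.09  ]]
```

Both cameras agree to 1–3 mm. I'll use one yaw throughout, about 100.7°, so the jaws open across the row. First I turn the tool.

Call:
drive_tool --pt "0 0 0 0 0 -3 1" --pt "0 0 0 0 0 -7 1" --pt "0 0 0 0 0 -7 1" --pt "0 0 0 0 0 -7 1" --pt "0 0 0 0 0 -7 1" --pt "0 0 0 0 0 -7 1" --pt "0 0 0 0 0 -7 1" --pt "0 0 0 0 0 -7 1" --pt "0 0 0 0 0 -7 1" --pt "0 0 0 0 0 -7 1" --pt "0 0 0 0 0 -7 1" --pt "0 0 0 0 0 -7 1" --pt "0 0 0 0 0 -7 1" --pt "0 0 0 0 0 0 1" --force 20

```text
time_s: 1.42
tool_pos: [0.1536, -0.6315, 0.2921]
tool_rot: [180.0, -0.0, 100.9]
force: [-0.7, -0.2, -0.5]
grip_width: 0.0867
```

```bash
cat > go.py <<'E'
import sys
from cell import env
from h import *
from scipy.spatial.transform import Rotation as Ro
# world grasp-point targets (x,y): pick = mean of the two cameras
T=dict(red=(.4721,.2478),brass=(.4422,.0670),black=(.4423,-.0705),alu=(.4325,-.2387),
 m1=(.6522,-.1470),m2=(.6351,-.0701),m3=(.6260,.0020),m4=(.6092,.0815))
def go(x,y,zg,yaw=100.7):
    o=env.get_obs(); R=Ro.from_euler('xyz',o['tool_rot'],degrees=True)
    d=R.inv().apply(np.array([x,y,zg+.051])-o['tool_pos'])*100
    G=Ro.from_euler('xyz',[180,0,yaw],degrees=True)
    print("t",round(o['time_s'],2),"pos",o['tool_pos'],"rot",o['tool_rot'],"F",o['force'],"w",round(o['grip_width'],4),"q",o['qpos'])
    print("shift cm",d,"turn deg",(R.inv()*G).as_rotvec(degrees=True))
if __name__=="__main__":
    a=sys.argv; go(*T[a[1]],float(a[2]))
E
python3 go.py alu 0.12
```

```text
t 1.42 pos [ 0.1536 -0.6315  0.2921] rot [179.9978  -0.0151 100.8562] F [-0.7425 -0.2176 -0.4619] w 0.0867 q [ 86.0594  19.1257 -15.4989  82.744    5.1156  78.8359  81.2399]
shift cm [33.3237 34.7865 12.119 ] turn deg [ 0.0022 -0.0151  0.1562]
```

Call:
drive_tool --pt "1 1 0 0 0 0 1" --pt "2 2.1 0 0 0 0 1" --pt "2 2.1 0 0 0 0 1" --pt "2 2.1 0 0 0 0 1" --pt "2 2.1 0 0 0 0 1" --pt "2 2.1 0.8 0 0 0 1" --pt "2 2.1 0.8 0 0 0 1" --pt "2 2.1 0.8 0 0 0 1" --pt "2 2.1 0.8 0 0 0 1" --pt "2 2.1 0.8 0 0 0 1" --pt "2 2.1 0.8 0 0 0 1" --pt "2 2.1 0.8 0 0 0 1" --pt "2 2.1 0.8 0 0 0 1" --pt "2 2.1 0.8 0 0 0 1" --pt "2 2.1 0.8 0 0 0 1" --pt "2 2.1 0.8 0 0 0 1" --pt "2 2.1 0.8 0 0 0 1" --pt "0.3 0.2 0 0 0 0 1" --pt "0 0 0 0 0 0 1" --pt "0 0 0 0 0 0 1"

```text
time_s: 3.08
tool_pos: [0.4337, -0.2403, 0.1963]
tool_rot: [-180.0, 0.0, 100.6]
force: [-0.1, -0.2, -1.1]
grip_width: 0.0871
```

```bash
python3 go.py alu 0.12; python3 - <<'E'
from cell import env
from h import *
c=env.read_camera("wrist"); cv2.imwrite("pics/w1.png",c["img"])
print(proj(c,[[.4325,-.2387,.04]]))
E
```

```text
t 3.08 pos [ 0.4337 -0.2403  0.1963] rot [-179.9749    0.0338  100.5856] F [-0.0521 -0.1901 -1.1087] w 0.0871 q [ 60.3485   5.9854 -36.0142 110.4415   3.9331  64.7642  33.3896]
shift cm [ 0.1801 -0.0913  2.5335] turn deg [-0.0251  0.0338 -0.1144]
[[315.4087 202.4632]]
```

View pics/w1.png

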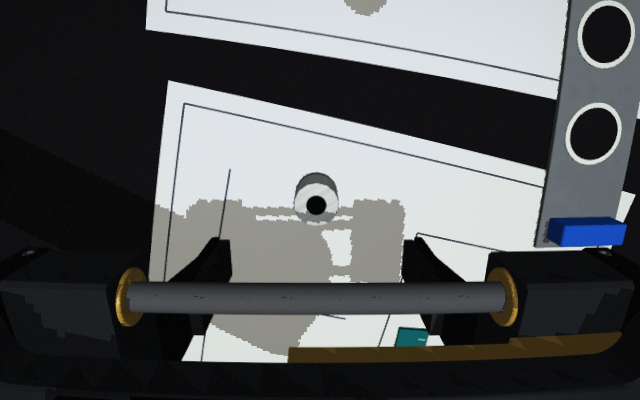

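The wrist view shows the alu bore dot at about (316,205), 2.5 px below the prediction. I'll refine alu and mark 1 from this view.

```bash
python3 - <<'E'
from cell import env
from h import *
c=env.read_camera("wrist")
a=subdark(c["img"],(316,205),12,90); print(a,onz(c,a,.04))
for uv in [(594,134),(606,34)]:
    b=subdark(c["img"],uv,31,60); print(b,onz(c,b,.005))
E
```

```text
[316.3039 204.0719] [[ 0.4331 -0.2406  0.04  ]]
[593.9435 132.1013] [[ 0.6529 -0.1466  0.005 ]]
[606.5592  32.6018] [[ 0.6355 -0.0694  0.005 ]]
```

Call:
drive_tool --pt "0 -0.05 1 0 0 0 1" --pt "0 0 1.5 0 0 0 1" --pt "0 0 1.5 0 0 0 1" --pt "0 0 1.5 0 0 0 1" --pt "0 0 1.5 0 0 0 1" --pt "0 0 1.5 0 0 0 1" --pt "0 0 1.5 0 0 0 1" --pt "0 0 1 0 0 0 1" --pt "0 0 1 0 0 0 1" --pt "0 0 0 0 0 0 1" --pt "0 0 0 0 0 0 1" --pt "0 0 0 0 0 0 0.6" --pt "0 0 0 0 0 0 0.4" --pt "0 0 0 0 0 0 0.3" --pt "0 0 0 0 0 0 0.2" --pt "0 0 0 0 0 0 0.2" --pt "0 0 0 0 0 0 0.2" --pt "0 0 0 0 0 0 0.2" --force 20

```text
time_s: 4.68
tool_pos: [0.4335, -0.24, 0.0763]
tool_rot: [180.0, 0.0, 100.7]
force: [0.6, 0.8, 0.1]
grip_width: 0.0482
```

```bash
sed -i 's/^T=.*/T=dict(red=(.4722,.2476),brass=(.4424,.0665),black=(.4427,-.0702),alu=(.4331,-.2404),/; s/^ m1=.*/ m1=(.6525,-.1470),m2=(.6353,-.0699),m3=(.6261,.0020),m4=(.6094,.0814))/' go.py; python3 go.py m4 0.08
```

```text
t 4.68 pos [ 0.4335 -0.24    0.0763] rot [179.9999   0.0147 100.6829] F [0.5974 0.7754 0.1476] w 0.0482 q [ 57.4597  15.8247 -34.5968 116.39    11.5016  51.0379  27.2831]
shift cm [28.3176 23.2438 -5.4723] turn deg [ 0.0001  0.0147 -0.0171]
```

Call:
drive_tool --pt "0 0 0 0 0 0 0.2" --pt "0 0 0 0 0 0 0.2" --pt "0 0 0 0 0 0 0.2" --pt "0 0 0 0 0 0 0.2" --pt "0 0 0 0 0 0 0.2"

```text
time_s: 5.1
tool_pos: [0.4335, -0.24, 0.0763]
tool_rot: [-180.0, 0.0, 100.7]
force: [-0.5, -0.9, -0.1]
grip_width: 0.0336
```

Call:
drive_tool --pt "0 0 -0.5 0 0 0 0.2" --pt "0 0 -1.5 0 0 0 0.2" --pt "0 0 -1.5 0 0 0 0.2" --pt "0 0 -1.5 0 0 0 0.2" --pt "0 0 -1.5 0 0 0 0.2" --pt "0.8 0.6 -1 0 0 0 0.2" --pt "2 1.6 -0.5 0 0 0 0.2" --pt "2 1.6 0 0 0 0 0.2" --pt "2 1.6 0 0 0 0 0.2" --pt "2 1.6 0 0 0 0 0.2" --pt "2 1.6 0 0 0 0 0.2" --pt "2 1.6 0 0 0 0 0.2" --pt "2 1.6 0 0 0 0 0.2" --pt "2 1.6 0 0 0 0 0.2" --pt "2 1.6 0 0 0 0 0.2" --pt "2 1.6 0 0 0 0 0.2" --pt "2 1.6 0 0 0 0 0.2" --pt "2 1.6 0 0 0 0 0.2" --pt "2 1.6 0 0 0 0 0.2" --pt "1 1 0 0 0 0 0.2"

```text
time_s: 6.77
tool_pos: [0.6023, 0.0795, 0.1564]
tool_rot: [180.0, -0.2, 100.9]
force: [-0.3, 0.4, -0.7]
grip_width: 0.0335
```

Call:
drive_tool --pt "0 0 0 0 0 0 0.2" --pt "0 0 0 0 0 0 0.2" --pt "0 0 0 0 0 0 0.2"

```text
time_s: 7.02
tool_pos: [0.6015, 0.074, 0.1559]
tool_rot: [-179.9, 0.0, 100.7]
force: [0.1, 0.2, -1.1]
grip_width: 0.0335
```

```bash
python3 go.py m4 0.031; python3 - <<'E'
from cell import env
from h import *
c=env.read_camera("wrist"); cv2.imwrite("pics/w2.png",c["img"])
E
```

```text
t 7.02 pos [0.6015 0.074  0.1559] rot [-179.9209    0.0445  100.6526] F [ 0.0575  0.2063 -1.1011] w 0.0335 q [ 25.7402  25.0227 -43.7459  97.4093  18.8279  65.2608 -12.6891]
shift cm [0.5835 0.9243 7.3856] turn deg [-0.0791  0.0444 -0.0475]
```

View pics/w2.png

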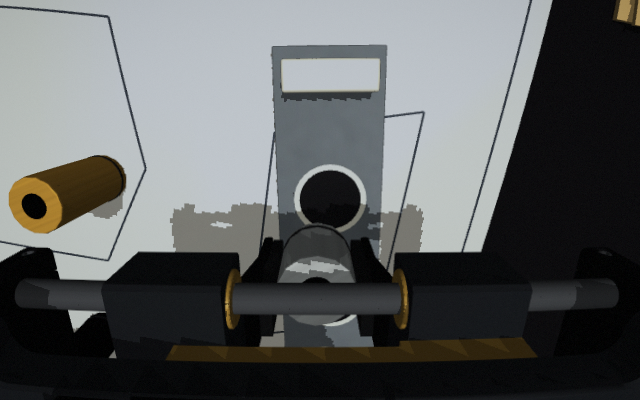

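The wrist view shows alu held upright between the fingers and mark 4 ahead at about (330,198). I'll refine mark 4 and brass from it.

```bash
python3 - <<'E'
from cell import env
from h import *
c=env.read_camera("wrist"); g=cv2.cvtColor(c["img"],cv2.COLOR_BGR2GRAY)
# full outer ring upper part hidden? use black-disc contour ellipse
m=(g<60).astype(np.uint8); 
for ct in cv2.findContours(m[160:226,285:375].copy(),cv2.RETR_EXTERNAL,cv2.CHAIN_APPROX_NONE)[0]:
    if len(ct)>60:
        p=ct[:,0]+[285,160]; p=p[(p[:,1]<215)&(p[:,1]>161)]
        X=onz(c,p,.005); A=np.c_[2*X[:,:2],np.ones(len(X))]; s=np.linalg.lstsq(A,(X[:,:2]**2).sum(1),rcond=None)[0]
        print(len(p),s[:2],np.sqrt(s[2]+s[0]**2+s[1]**2))
b=subdark(c["img"],(34,206),14,60); print("brass",b,onz(c,b,.072))
E
```

```text
28 [0.6392 0.0783] 0.003502018493179158
115 [0.6095 0.0811] 0.021393597817472482
brass [ 33.5253 205.0153] [[0.4424 0.0665 0.072 ]]
```

Call:
drive_tool --pt "0.3 0.5 0.5 0 0 0 0.2" --pt "0.3 0.4 1 0 0 0 0.2" --pt "0 0 1 0 0 0 0.2" --pt "0 0 1 0 0 0 0.2" --pt "0 0 1 0 0 0 0.2" --pt "0 0 0.8 0 0 0 0.2" --pt "0 0 0.6 0 0 0 0.2" --pt "0 0 0.5 0 0 0 0.2" --pt "0 0 0.2 0 0 0 0.2" --pt "0 0 0 0 0 0 0.2" --pt "0 0 0 0 0 0 0.2" --pt "0 0 0 0 0 0 0.2"

```text
time_s: 8.12
tool_pos: [0.6102, 0.0824, 0.0908]
tool_rot: [179.9, 0.0, 100.7]
force: [-0.7, 0.2, -0.6]
grip_width: 0.0336
```

```bash
python3 go.py m4 0.0305
```

```text
t 8.12 pos [0.6102 0.0824 0.0908] rot [179.9418   0.0124 100.6788] F [-0.6986  0.1881 -0.6467] w 0.0336 q [ 22.764   30.3206 -41.4712  98.8592  22.8496  59.5033 -15.9489]
shift cm [-0.0834 -0.0969  0.9297] turn deg [ 0.0582  0.0124 -0.0212]
```

Call:
drive_tool --pt "-0.08 -0.09 0.4 0 0 0 0.2" --pt "0 0 0.3 0 0 0 0.2" --pt "0 0 0.2 0 0 0 0.2" --pt "0 0 0 0 0 0 0.2" --pt "0 0 0 0 0 0 0.2"

```text
time_s: 8.53
tool_pos: [0.6091, 0.0812, 0.0813]
tool_rot: [-180.0, 0.0, 100.7]
force: [-1.2, 0.1, 1.1]
grip_width: 0.0335
```

```bash
python3 go.py m4 0.0305
```

```text
t 8.53 pos [0.6091 0.0812 0.0813] rot [-179.9931    0.0218  100.6784] F [-1.2488  0.1404  1.0606] w 0.0335 q [ 22.6094  30.8883 -41.133   99.32    23.3196  58.6446 -16.2094]
shift cm [ 0.0104  0.0365 -0.0197] turn deg [-0.0069  0.0218 -0.0216]
```

Call:
drive_tool --pt "0 0 0 0 0 0 0.5" --pt "0 0 0 0 0 0 0.8" --pt "0 0 0 0 0 0 0.8" --pt "0 0 0 0 0 0 0.8" --pt "0 0 0 0 0 0 0.8" --pt "0 0 0 0 0 0 0.8" --pt "0 0 -0.5 0 0 0 0.9" --pt "0 0 -1 0 0 0 0.9" --pt "0 0 -2 0 0 0 0.9" --pt "0 0 -2 0 0 0 0.9" --pt "0 0 -2 0 0 0 0.9" --pt "0 0 -1.5 0 0 0 0.9" --pt "0 0 -1 0 0 0 0.9" --pt "0 0 0 0 0 0 0.9"

```text
time_s: 9.7
tool_pos: [0.6105, 0.0819, 0.1845]
tool_rot: [179.7, 0.0, 100.7]
force: [0.5, -0.3, -0.2]
grip_width: 0.0783
```

```bash
python3 go.py black 0.034
```

```text
t 9.7 pos [0.6105 0.0819 0.1845] rot [179.7129   0.047  100.6841] F [ 0.4772 -0.3369 -0.2266] w 0.0783 q [ 25.2772  24.3593 -44.3507  94.7024  18.1863  68.0991 -12.6268]
shift cm [-11.8278 -19.358    9.8603] turn deg [ 0.2871  0.047  -0.0158]
```

Call:
drive_tool --pt "-0.8 -1.2 0 0 0 0 1" --pt "-1.3 -2.2 0 0 0 0 1" --pt "-1.3 -2.2 0 0 0 0 1" --pt "-1.3 -2.2 0 0 0 0 1" --pt "-1.3 -2.2 0 0 0 0 1" --pt "-1.3 -2.2 0 0 0 0 1" --pt "-1.3 -2.2 0 0 0 0 1" --pt "-1.3 -2.2 0 0 0 0 1" --pt "-1.3 -2.2 0 0 0 0 1" --pt "-0.6 -0.6 0 0 0 0 1" --pt "0 0 0 0 0 0 1" --pt "0 0 0 0 0 0 1" --pt "0 0 0 0 0 0 1"

```text
time_s: 10.78
tool_pos: [0.4413, -0.0694, 0.1813]
tool_rot: [179.9, -0.0, 100.8]
force: [-0.1, 0.3, -0.7]
grip_width: 0.0871
```

```bash
python3 go.py black 0.034; python3 - <<'E'
from cell import env
from h import *
c=env.read_camera("wrist"); cv2.imwrite("pics/w3.png",c["img"]); print(proj(c,[.4427,-.0702,.056]))
t=env.read_camera("top")["img"]; cv2.imwrite("pics/t3.png",cv2.resize(t[140:280,180:420],None,fx=3,fy=3))
E
```

```text
t 10.78 pos [ 0.4413 -0.0694  0.1813] rot [179.9396  -0.0376 100.7702] F [-0.0636  0.3428 -0.657 ] w 0.0871 q [ 49.0874   0.2416 -43.0667 117.3241   0.1259  62.4524  16.733 ]
shift cm [-0.1104  0.1117  9.6349] turn deg [ 0.0604 -0.0376  0.0702]
[[318.2654 220.729 ]]
```

View pics/w3.png

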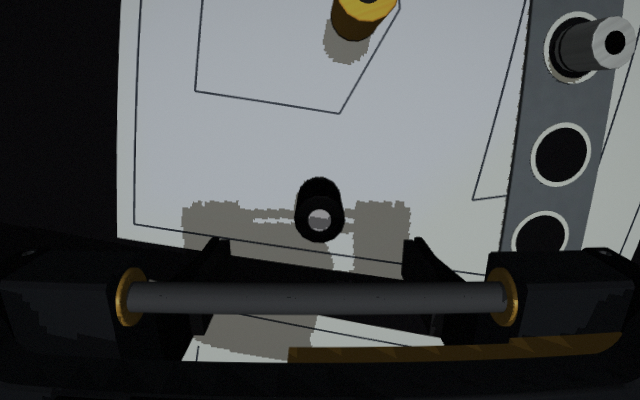

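View pics/t3.png

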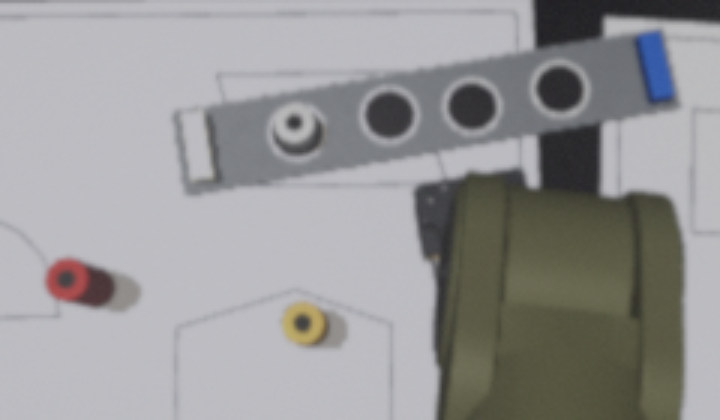

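Alu stands upright on mark 4 (top-crop dot at 295,122). The wrist view shows the black spacer's light dot at (319,220), and alu's dot at (615,42).

```bash
python3 - <<'E'
from cell import env
from h import *
c=env.read_camera("wrist")
a=subdark(c["img"],(319,220),13,100,True); print("black",a,onz(c,a,.056))
b=subdark(c["img"],(560,154),30,60); print("m3",b,onz(c,b,.005))
b=subdark(c["img"],(615,42),13,60); print("alu",b,onz(c,b,.045))
c=env.read_camera("top")
b=subdark(c["img"],(278.3,180.7),3,100); print("alu top",b,onz(c,b,.045))
E
```

```text
black [319.1848 215.0932] [[ 0.4424 -0.066   0.056 ]]
m3 [560.9749 154.9184] [[0.6266 0.0024 0.005 ]]
alu [614.9569  42.7695] [[0.6089 0.0809 0.045 ]]
alu top [277.6223 180.3777] [[0.6087 0.0804 0.045 ]]
```

```bash
python3 - <<'E'
from cell import env
from h import *
c=env.read_camera("wrist")
g=cv2.cvtColor(c["img"],cv2.COLOR_BGR2GRAY)
n,l,s,ce=cv2.connectedComponentsWithStats((g[200:240,300:340]>90).astype(np.uint8))
for i in range(1,n):
  if s[i,4]>60: print(s[i],ce[i]+[300,200],onz(c,ce[i]+[300,200],.056))
E
```

```text
[ 10  10  21  10 139] [320.4029 214.1799] [[ 0.4427 -0.0655  0.056 ]]
```

```bash
python3 - <<'E'
from cell import env
from h import *
c=env.read_camera("wrist")
g=cv2.cvtColor(c["img"],cv2.COLOR_BGR2GRAY)
print(g[200:246:2,319])
for th in (40,50,60,70):
  n,l,s,ce=cv2.connectedComponentsWithStats((g[200:240,300:340]>th).astype(np.uint8))
  for i in range(1,n):
    if s[i,4]>60: print(th,s[i],ce[i]+[300,200],onz(c,ce[i]+[300,200],.056))
E
```

```text
[  6   7   9   6   7 143 142 143 142  78  78  78  78  78  78  94   4   0
   3   1   3  54 101]
40 [  9   9  23  22 412] [320.1869 219.3932] [[ 0.4431 -0.0693  0.056 ]]
50 [  9   9  23  22 399] [320.1654 219.3784] [[ 0.4431 -0.0693  0.056 ]]
60 [  9   9  23  22 387] [320.2274 219.3695] [[ 0.4431 -0.0693  0.056 ]]
70 [ 10   9  21  22 372] [320.1667 219.3871] [[ 0.4431 -0.0693  0.056 ]]
```

Call:
drive_tool --pt "-0.05 0.15 0.8 0 0 0 0.8" --pt "0 0 1.5 0 0 0 0.8" --pt "0 0 1.5 0 0 0 0.8" --pt "0 0 1.5 0 0 0 0.8" --pt "0 0 1.3 0 0 0 0.8" --pt "0 0 1.2 0 0 0 0.8" --pt "0 0 1 0 0 0 0.8" --pt "0 0 0.8 0 0 0 0.8" --pt "0 0 0 0 0 0 0.8" --pt "0 0 0 0 0 0 0.5" --pt "0 0 0 0 0 0 0.2" --pt "0 0 0 0 0 0 0.2" --pt "0 0 0 0 0 0 0.2" --pt "0 0 0 0 0 0 0.2" --pt "0 0 0 0 0 0 0.2" --pt "0 0 0 0 0 0 0.2" --pt "0 0 0 0 0 0 0.2" --pt "0 0 0 0 0 0 0.2" --pt "0 0 0 0 0 0 0.2"

```text
time_s: 12.67
tool_pos: [0.4422, -0.0708, 0.0855]
tool_rot: [180.0, 0.0, 100.7]
force: [-0.2, -0.5, 3.9]
grip_width: 0.0335
```

```bash
sed -i 's/^ m1=.*/ m1=(.6525,-.1470),m2=(.6354,-.0698),m3=(.6264,.0021),m4=(.6094,.0814))/' go.py; python3 go.py m3 0.08
```

```text
t 12.67 pos [ 0.4422 -0.0708  0.0855] rot [179.9687   0.0251 100.6823] F [-0.1815 -0.4809  3.8572] w 0.0335 q [ 46.4071  10.0977 -42.7265 122.0783   8.8553  50.7685   9.1854]
shift cm [ 3.7496 19.4554 -4.5375] turn deg [ 0.0313  0.0251 -0.0177]
```

Call:
drive_tool --pt "0 0 -0.5 0 0 0 0.2" --pt "0 0 -1.5 0 0 0 0.2" --pt "0 0 -1.5 0 0 0 0.2" --pt "0 0 -1.5 0 0 0 0.2" --pt "0 0 -1.5 0 0 0 0.2" --pt "0.2 1 -0.5 0 0 0 0.2" --pt "0.4 2.1 0 0 0 0 0.2" --pt "0.4 2.1 0 0 0 0 0.2" --pt "0.4 2.1 0 0 0 0 0.2" --pt "0.4 2.1 0 0 0 0 0.2" --pt "0.4 2.1 0 0 0 0 0.2" --pt "0.4 2.1 0 0 0 0 0.2" --pt "0.4 2.1 0 0 0 0 0.2" --pt "0.4 2.1 0 0 0 0 0.2" --pt "0.2 1.3 0 0 0 0 0.2" --pt "0 0.3 0 0 0 0 0.2" --pt "0 0 0 0 0 0 0.2" --pt "0 0 0 0 0 0 0.2" --pt "0 0 0 0 0 0 0.2"

```text
time_s: 14.25
tool_pos: [0.625, 0.0001, 0.1548]
tool_rot: [-179.9, 0.0, 100.6]
force: [-0.5, -0.1, -0.8]
grip_width: 0.0335
```

```bash
python3 go.py m3 0.0395
```

```text
t 14.25 pos [0.625  0.0001 0.1548] rot [-179.9166    0.0242  100.6497] F [-0.5297 -0.1383 -0.824 ] w 0.0335 q [ 30.8255  27.0331 -42.3285  94.6905  19.6006  66.0233  -5.8385]
shift cm [0.1777 0.1875 6.4253] turn deg [-0.0834  0.0242 -0.0503]
```

Call:
drive_tool --pt "0.08 0.17 0.5 0 0 0 0.2" --pt "0 0 1 0 0 0 0.2" --pt "0 0 1 0 0 0 0.2" --pt "0 0 1 0 0 0 0.2" --pt "0 0 1 0 0 0 0.2" --pt "0 0 0.7 0 0 0 0.2" --pt "0 0 0.4 0 0 0 0.2" --pt "0 0 0 0 0 0 0.2" --pt "0 0 0 0 0 0 0.2" --pt "0 0 0 0 0 0 0.2"

```text
time_s: 15.08
tool_pos: [0.6277, 0.0018, 0.0997]
tool_rot: [180.0, 0.0, 100.7]
force: [0.8, -0.5, -0.8]
grip_width: 0.0335
```

```bash
python3 go.py m3 0.0395
```

```text
t 15.08 pos [0.6277 0.0018 0.0997] rot [179.9506   0.0081 100.6839] F [ 0.807  -0.4512 -0.8122] w 0.0335 q [ 29.2368  30.7279 -40.6518  96.7558  22.4062  60.8684  -7.8426]
shift cm [ 0.0522 -0.1282  0.9198] turn deg [ 0.0494  0.0081 -0.0161]
```

Call:
drive_tool --pt "-0.05 -0.13 0.4 0 0 0 0.2" --pt "0 0 0.3 0 0 0 0.2" --pt "0 0 0.2 0 0 0 0.2" --pt "0 0 0 0 0 0 0.2" --pt "0 0 0 0 0 0 0.2"

```text
time_s: 15.5
tool_pos: [0.6262, 0.0008, 0.0906]
tool_rot: [-180.0, 0.0, 100.7]
force: [-2.0, -0.3, 3.2]
grip_width: 0.0336
```

```bash
python3 go.py m3 0.0395
```

```text
t 15.5 pos [0.6262 0.0008 0.0906] rot [-179.9917    0.0302  100.6787] F [-2.007  -0.2919  3.2024] w 0.0336 q [ 29.1321  31.199  -40.36    97.2796  22.822   60.0175  -8.0827]
shift cm [0.1227 0.0472 0.0092] turn deg [-0.0084  0.0302 -0.0213]
```

Call:
drive_tool --pt "0 0 0 0 0 0 0.5" --pt "0 0 0 0 0 0 0.8" --pt "0 0 0 0 0 0 0.8" --pt "0 0 0 0 0 0 0.8" --pt "0 0 0 0 0 0 0.8" --pt "0 0 0 0 0 0 0.8" --pt "0 0 -0.5 0 0 0 0.9" --pt "0 0 -1 0 0 0 0.9" --pt "0 0 -2 0 0 0 0.9" --pt "0 0 -2 0 0 0 0.9" --pt "0 0 -2 0 0 0 0.9" --pt "0 0 -2 0 0 0 0.9" --pt "0.6 -0.8 -1 0 0 0 0.9" --pt "1.2 -2 -0.5 0 0 0 0.9" --pt "1.2 -2 0 0 0 0 0.9" --pt "1.2 -2 0 0 0 0 0.9" --pt "1.2 -2 0 0 0 0 0.9" --pt "1.2 -2 0 0 0 0 0.9" --pt "1.2 -2 0 0 0 0 0.9" --pt "1.2 -2 0 0 0 0 0.9"

```text
time_s: 17.17
tool_pos: [0.4632, 0.0627, 0.2009]
tool_rot: [180.0, 0.0, 100.7]
force: [-0.6, 0.8, 0.3]
grip_width: 0.0785
```

Call:
drive_tool --pt "0.3 -1 0 0 0 0 0.9" --pt "0 0 0 0 0 0 0.9" --pt "0 0 0 0 0 0 0.9" --pt "0 0 0 0 0 0 0.9"

```text
time_s: 17.5
tool_pos: [0.4547, 0.0628, 0.201]
tool_rot: [179.9, 0.0, 100.7]
force: [-0.0, -0.8, -0.2]
grip_width: 0.0784
```

```bash
python3 go.py brass 0.042; python3 - <<'E'
from cell import env
from h import *
c=env.read_camera("wrist"); cv2.imwrite("pics/w4.png",c["img"]); print(proj(c,[.4424,.0665,.072]))
t=env.read_camera("side")["img"]; cv2.imwrite("pics/s4.png",cv2.resize(t[140:320,240:420],None,fx=3,fy=3))
E
```

```text
t 17.5 pos [0.4547 0.0628 0.201 ] rot [179.8953   0.0429 100.6641] F [-0.0268 -0.755  -0.167 ] w 0.0784 q [ 38.9264   0.9167 -49.8341 114.4428   0.8217  64.8636  -0.5876]
shift cm [ 0.5949 -1.1579 10.7991] turn deg [ 0.1047  0.0429 -0.0358]
[[299.0714 208.7527]]
```

View pics/w4.png

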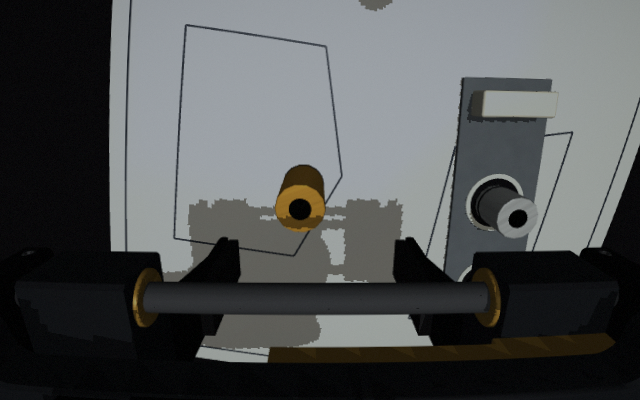

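View pics/s4.png

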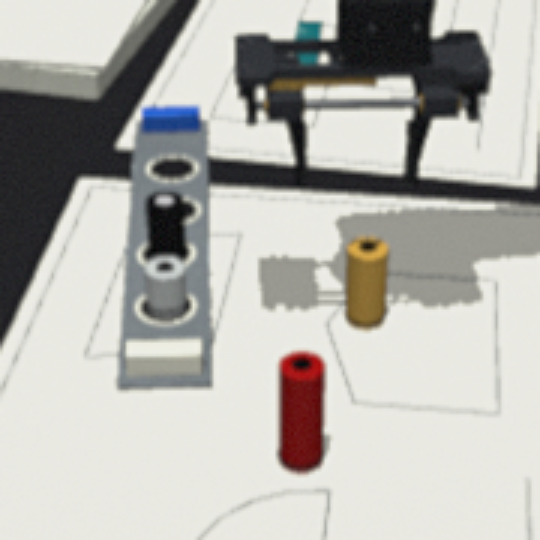

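The brass dot at (300,209) is within 1 px of prediction. The black spacer stands upright on mark 3 in the side crop. Descending on brass.

Call:
drive_tool --pt "0.3 -0.6 0.5 0 0 0 0.85" --pt "0.3 -0.55 1 0 0 0 0.85" --pt "0 0 1.5 0 0 0 0.85" --pt "0 0 0.5 0 0 0 0.85" --pt "0 0 0 0 0 0 0.85"

```text
time_s: 18.02
tool_pos: [0.4396, 0.0669, 0.1633]
tool_rot: [-179.8, -0.1, 100.7]
force: [0.7, -0.7, 0.2]
grip_width: 0.0736
```

```bash
python3 go.py brass 0.042
```

```text
t 18.02 pos [0.4396 0.0669 0.1633] rot [-179.7832   -0.0706  100.7124] F [ 0.7481 -0.6797  0.1565] w 0.0736 q [ 38.2986   2.1979 -50.4207 118.3291   1.8592  60.4982  -2.3108]
shift cm [-0.095   0.294   7.0303] turn deg [-0.2168 -0.0705  0.0125]
```

Call:
drive_tool --pt "-0.08 0.25 0.8 0 0 0 0.85" --pt "0 0 1.3 0 0 0 0.85" --pt "0 0 1.3 0 0 0 0.85" --pt "0 0 1.3 0 0 0 0.85" --pt "0 0 1.2 0 0 0 0.85" --pt "0 0 0.7 0 0 0 0.85" --pt "0 0 0.4 0 0 0 0.85" --pt "0 0 0 0 0 0 0.85" --pt "0 0 0 0 0 0 0.5" --pt "0 0 0 0 0 0 0.2" --pt "0 0 0 0 0 0 0.2" --pt "0 0 0 0 0 0 0.2" --pt "0 0 0 0 0 0 0.2" --pt "0 0 0 0 0 0 0.2" --pt "0 0 0 0 0 0 0.2" --pt "0 0 0 0 0 0 0.2" --pt "0 0 0 0 0 0 0.2" --pt "0 0 0 0 0 0 0.2"

```text
time_s: 19.52
tool_pos: [0.4438, 0.0664, 0.0953]
tool_rot: [-180.0, 0.0, 100.7]
force: [-1.0, -0.6, 2.4]
grip_width: 0.0334
```

```bash
python3 go.py m2 0.102
```

```text
t 19.52 pos [0.4438 0.0664 0.0953] rot [-179.9809    0.0135  100.6805] F [-1.0223 -0.6176  2.3944] w 0.0334 q [ 35.3566  10.3876 -49.6282 121.3725  10.0135  52.3024  -9.2885]
shift cm [-16.9383  16.3029  -5.7732] turn deg [-0.0191  0.0135 -0.0195]
```

Call:
drive_tool --pt "0 0 -0.5 0 0 0 0.2" --pt "0 0 -1.5 0 0 0 0.2" --pt "0 0 -2 0 0 0 0.2" --pt "0 0 -2 0 0 0 0.2" --pt "0 0 -2 0 0 0 0.2" --pt "-0.9 0.9 -1 0 0 0 0.2" --pt "-1.8 1.8 0 0 0 0 0.2" --pt "-1.8 1.7 0 0 0 0 0.2" --pt "-1.8 1.8 0 0 0 0 0.2" --pt "-1.8 1.7 0 0 0 0 0.2" --pt "-1.8 1.8 0 0 0 0 0.2" --pt "-1.8 1.7 0 0 0 0 0.2" --pt "-1.8 1.8 0 0 0 0 0.2" --pt "-1.8 1.7 0 0 0 0 0.2" --pt "-1.2 1.1 0 0 0 0 0.2" --pt "-0.3 0.2 0 0 0 0 0.2" --pt "0 0 0 0 0 0 0.2" --pt "0 0 0 0 0 0 0.2" --pt "0 0 0 0 0 0 0.2"

```text
time_s: 21.1
tool_pos: [0.6333, -0.0672, 0.1851]
tool_rot: [-179.9, -0.0, 100.8]
force: [-0.4, -0.1, -3.2]
grip_width: 0.0333
```

```bash
python3 go.py m2 0.0493
```

```text
t 21.1 pos [ 0.6333 -0.0672  0.1851] rot [-179.9485   -0.0357  100.7755] F [-0.4344 -0.1285 -3.2334] w 0.0333 q [ 36.4261  26.6209 -42.3693  91.3187  18.7805  69.4708   1.188 ]
shift cm [-0.3006  0.1701  8.4845] turn deg [-0.0515 -0.0357  0.0755]
```

Call:
drive_tool --pt "-0.15 0.1 0.5 0 0 0 0.2" --pt "-0.15 0.07 1 0 0 0 0.2" --pt "0 0 1.2 0 0 0 0.2" --pt "0 0 1.2 0 0 0 0.2" --pt "0 0 1.2 0 0 0 0.2" --pt "0 0 1 0 0 0 0.2" --pt "0 0 0.8 0 0 0 0.2" --pt "0 0 0.5 0 0 0 0.2" --pt "0 0 0 0 0 0 0.2" --pt "0 0 0 0 0 0 0.2" --pt "0 0 0 0 0 0 0.2"

```text
time_s: 22.02
tool_pos: [0.6369, -0.0711, 0.1119]
tool_rot: [179.9, 0.0, 100.7]
force: [0.0, -0.2, -2.7]
grip_width: 0.0334
```

```bash
python3 go.py m2 0.0493
```

```text
t 22.02 pos [ 0.6369 -0.0711  0.1119] rot [179.9354   0.0167 100.6832] F [ 0.0413 -0.1934 -2.677 ] w 0.0334 q [ 34.9955  31.1949 -40.2833  94.3226  22.1572  62.6471  -0.8381]
shift cm [ 0.1541 -0.1279  1.1583] turn deg [ 0.0646  0.0167 -0.0168]
```

Call:
drive_tool --pt "0.12 -0.12 0.3 0 0 0 0.2" --pt "0 0 0.4 0 0 0 0.2" --pt "0 0 0.2 0 0 0 0.2" --pt "0 0 0.1 0 0 0 0.2" --pt "0 0 0 0 0 0 0.2" --pt "0 0 0 0 0 0 0.2"

```text
time_s: 22.52
tool_pos: [0.635, -0.0703, 0.1012]
tool_rot: [-180.0, 0.0, 100.7]
force: [0.5, 0.8, -2.0]
grip_width: 0.0335
```

```bash
python3 go.py m2 0.0493
```

```text
t 22.52 pos [ 0.635  -0.0703  0.1012] rot [-179.9925    0.0013  100.6784] F [ 0.4628  0.7848 -2.0101] w 0.0335 q [ 34.7901  31.7117 -40.0023  94.9832  22.5819  61.6464  -1.2292]
shift cm [0.0391 0.0498 0.0857] turn deg [-0.0075  0.0013 -0.0216]
```

Call:
drive_tool --pt "0 0 0.1 0 0 0 0.2" --pt "0 0 0 0 0 0 0.2" --pt "0 0 0 0 0 0 0.2"

```text
time_s: 22.77
tool_pos: [0.6352, -0.0702, 0.1004]
tool_rot: [180.0, 0.0, 100.7]
force: [0.2, -0.2, -2.6]
grip_width: 0.0335
```

Call:
drive_tool --pt "0 0 0 0 0 0 0.5" --pt "0 0 0 0 0 0 0.8" --pt "0 0 0 0 0 0 0.8" --pt "0 0 0 0 0 0 0.8" --pt "0 0 0 0 0 0 0.8" --pt "0 0 0 0 0 0 0.8" --pt "0 0 -0.5 0 0 0 0.9" --pt "0 0 -1 0 0 0 0.9" --pt "0 0 -2 0 0 0 0.9" --pt "0 0 -2 0 0 0 0.9" --pt "0 0 -2 0 0 0 0.9" --pt "0 0 -2 0 0 0 0.9" --pt "0 0 -1.5 0 0 0 0.9" --pt "1 -0.3 -1 0 0 0 0.9" --pt "2 -0.6 0 0 0 0 0.9" --pt "2.5 -0.7 0 0 0 0 0.9" --pt "2.5 -0.7 0 0 0 0 0.9" --pt "2.5 -0.7 0 0 0 0 0.9" --pt "2.5 -0.7 0 0 0 0 0.9" --pt "2.5 -0.7 0 0 0 0 0.9"

```text
time_s: 24.43
tool_pos: [0.5617, 0.0758, 0.2205]
tool_rot: [-180.0, 0.0, 100.7]
force: [0.4, 0.3, -0.1]
grip_width: 0.0782
```

```bash
python3 go.py red 0.12
```

```text
t 24.43 pos [0.5617 0.0758 0.2205] rot [-179.9872    0.0147  100.7209] F [ 0.3556  0.3478 -0.0501] w 0.0782 q [ 31.1047  16.7427 -48.2793  99.2048  13.2427  69.9903  -9.8252]
shift cm [18.544  -5.5929  4.9467] turn deg [-0.0128  0.0147  0.0209]
```

Call:
drive_tool --pt "2.5 -0.7 0 0 0 0 0.9" --pt "2.5 -0.7 0 0 0 0 0.9" --pt "2.5 -0.7 0 0 0 0 0.9" --pt "2.5 -0.7 0 0 0 0 0.9" --pt "2.5 -0.7 0 0 0 0 0.9" --pt "2.5 -0.7 0 0 0 0 0.9" --pt "1.5 -0.7 0 0 0 0 0.9" --pt "0.5 0 0 0 0 0 0.9" --pt "0 0 0 0 0 0 0.9" --pt "0 0 0 0 0 0 0.9" --pt "0 0 0 0 0 0 0.9"

```text
time_s: 25.35
tool_pos: [0.4842, 0.2304, 0.2201]
tool_rot: [-180.0, 0.0, 100.6]
force: [0.7, 0.0, 0.5]
grip_width: 0.0788
```

```bash
python3 go.py red 0.049; python3 - <<'E'
from cell import env
from h import *
c=env.read_camera("wrist"); cv2.imwrite("pics/w5.png",c["img"]); p=proj(c,[.4722,.2476,.088])[0];print(p)
b=subdark(c["img"],p,14,25); print(b,onz(c,b,.088))
t=env.read_camera("top"); cv2.imwrite("pics/t5.png",cv2.resize(t["img"][140:280,180:420],None,fx=3,fy=3))
E
```

```text
t 25.35 pos [0.4842 0.2304 0.2201] rot [-179.9973    0.0479  100.5523] F [0.7253 0.0364 0.46  ] w 0.0788 q [ 19.831   13.5478 -53.834  103.2247  11.7251  69.1092 -26.9139]
shift cm [ 1.925  -0.8668 12.0109] turn deg [-0.0027  0.0479 -0.1477]
[303.5284 188.1248]
[304.1595 188.1046] [[0.4726 0.2477 0.088 ]]
```

View pics/w5.png

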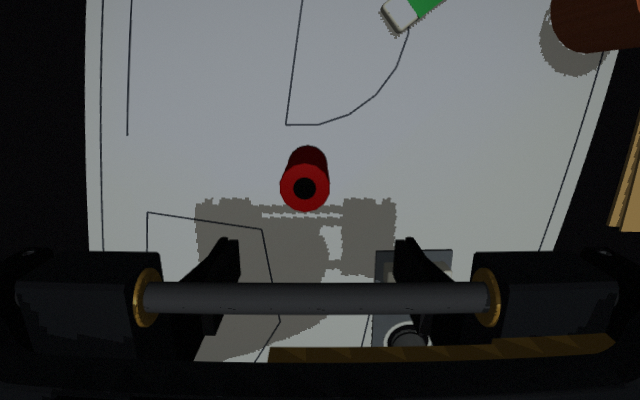

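View pics/t5.png

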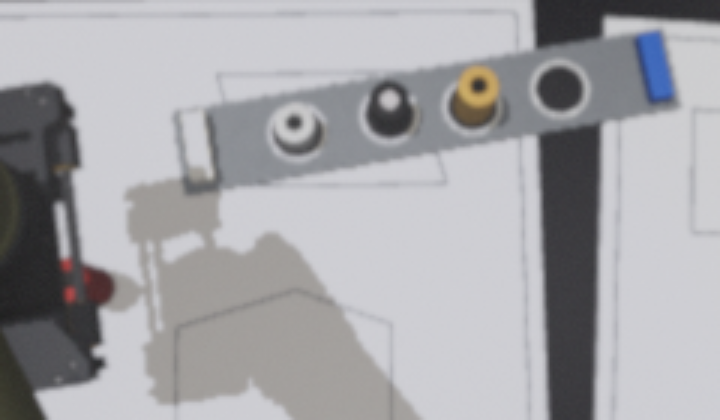

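Brass, black and alu all stand on their marks (top-crop dots at 479,85; 389,98; 295,122). The red dot at (304,188) is on target. Moving over red.

Call:
drive_tool --pt "0.7 -0.3 0.5 0 0 0 0.85" --pt "0.7 -0.3 1 0 0 0 0.85" --pt "0.5 -0.25 1 0 0 0 0.85" --pt "0 0 0.5 0 0 0 0.85" --pt "0 0 0 0 0 0 0.85" --pt "0 0 0 0 0 0 0.85"

```text
time_s: 25.95
tool_pos: [0.4711, 0.2489, 0.1895]
tool_rot: [-179.9, 0.0, 100.7]
force: [0.2, -0.1, 0.2]
grip_width: 0.0742
```

```bash
python3 go.py red 0.049
```

```text
t 25.95 pos [0.4711 0.2489 0.1895] rot [-179.9229    0.0125  100.7141] F [ 0.2273 -0.074   0.1687] w 0.0742 q [ 17.2016  15.3508 -53.9002 105.5641  13.5251  65.9307 -30.6076]
shift cm [-0.1458  0.0921  8.9497] turn deg [-0.0771  0.0125  0.0141]
```

Call:
drive_tool --pt "-0.12 0.08 0.8 0 0 0 0.85" --pt "0 0 1.4 0 0 0 0.85" --pt "0 0 1.4 0 0 0 0.85" --pt "0 0 1.4 0 0 0 0.85" --pt "0 0 1.3 0 0 0 0.85" --pt "0 0 1.2 0 0 0 0.85" --pt "0 0 0.8 0 0 0 0.85" --pt "0 0 0.5 0 0 0 0.85" --pt "0 0 0 0 0 0 0.85" --pt "0 0 0 0 0 0 0.85" --pt "0 0 0 0 0 0 0.5" --pt "0 0 0 0 0 0 0.2" --pt "0 0 0 0 0 0 0.2" --pt "0 0 0 0 0 0 0.2" --pt "0 0 0 0 0 0 0.2" --pt "0 0 0 0 0 0 0.2" --pt "0 0 0 0 0 0 0.2" --pt "0 0 0 0 0 0 0.2" --pt "0 0 0 0 0 0 0.2" --pt "0 0 0 0 0 0 0.2"

```text
time_s: 27.62
tool_pos: [0.4726, 0.2479, 0.1023]
tool_rot: [180.0, 0.0, 100.7]
force: [-0.0, -0.7, 0.1]
grip_width: 0.0338
```

```bash
python3 go.py m1 0.15
```

```text
t 27.62 pos [0.4726 0.2479 0.1023] rot [179.9918   0.0075 100.6828] F [-0.0421 -0.6667  0.129 ] w 0.0338 q [ 13.2364  22.2836 -50.4642 109.895   20.375   57.1876 -35.7257]
shift cm [-42.1449  10.3592  -9.8678] turn deg [ 0.0082  0.0075 -0.0172]
```

Call:
drive_tool --pt "0 0 -0.5 0 0 0 0.2" --pt "0 0 -1.5 0 0 0 0.2" --pt "0 0 -2 0 0 0 0.2" --pt "0 0 -2 0 0 0 0.2" --pt "0 0 -2 0 0 0 0.2" --pt "0 0 -2 0 0 0 0.2" --pt "-1 0.2 -1 0 0 0 0.2" --pt "-2.2 0.5 0 0 0 0 0.2" --pt "-2.2 0.5 0 0 0 0 0.2" --pt "-2.2 0.5 0 0 0 0 0.2" --pt "-2.2 0.5 0 0 0 0 0.2" --pt "-2.2 0.5 0 0 0 0 0.2" --pt "-2.2 0.5 0 0 0 0 0.2" --pt "-2.2 0.5 0 0 0 0 0.2" --pt "-2.2 0.5 0 0 0 0 0.2" --pt "-2.2 0.5 0 0 0 0 0.2" --pt "-2.2 0.5 0 0 0 0 0.2" --pt "-2.2 0.5 0 0 0 0 0.2"

```text
time_s: 29.12
tool_pos: [0.5752, 0.0099, 0.2122]
tool_rot: [-180.0, -0.0, 100.7]
force: [-0.1, 0.8, -2.6]
grip_width: 0.0338
```

```bash
python3 go.py m1 0.15
```

```text
t 29.12 pos [0.5752 0.0099 0.2122] rot [-179.9645   -0.0009  100.6944] F [-0.0943  0.7846 -2.5729] w 0.0338 q [ 35.6191  17.946  -46.2275  98.5826  13.752   69.3801  -3.4195]
shift cm [-16.8506   4.6803   1.117 ] turn deg [-0.0355 -0.0009 -0.0056]
```

Call:
drive_tool --pt "-2.2 0.6 0 0 0 0 0.2" --pt "-2.2 0.6 0 0 0 0 0.2" --pt "-2.2 0.6 0 0 0 0 0.2" --pt "-2.2 0.6 0 0 0 0 0.2" --pt "-2.2 0.6 0 0 0 0 0.2" --pt "-2.2 0.6 0 0 0 0 0.2" --pt "-1.5 0.5 0 0 0 0 0.2" --pt "-0.6 0.1 0 0 0 0 0.2" --pt "0 0 0 0 0 0 0.2" --pt "0 0 0 0 0 0 0.2" --pt "0 0 0 0 0 0 0.2"

```text
time_s: 30.03
tool_pos: [0.6444, -0.1296, 0.2123]
tool_rot: [-180.0, -0.1, 100.8]
force: [0.0, 0.7, -0.9]
grip_width: 0.0337
```

```bash
python3 go.py m1 0.0563
```

```text
t 30.03 pos [ 0.6444 -0.1296  0.2123] rot [-179.9826   -0.0609  100.8101] F [ 0.0482  0.6736 -0.9478] w 0.0337 q [ 39.8605  27.4068 -41.1813  86.5809  18.4198  72.9946   7.2625]
shift cm [-1.8701  0.4686 10.4999] turn deg [-0.0174 -0.0608  0.1101]
```

Call:
drive_tool --pt "-0.6 0.2 0 0 0 0 0.2" --pt "-0.8 0.2 0 0 0 0 0.2" --pt "-0.4 0 0.5 0 0 0 0.2" --pt "0 0 1.2 0 0 0 0.2" --pt "0 0 1.5 0 0 0 0.2" --pt "0 0 1.5 0 0 0 0.2" --pt "0 0 1.5 0 0 0 0.2" --pt "0 0 1.2 0 0 0 0.2" --pt "0 0 0.9 0 0 0 0.2" --pt "0 0 0.5 0 0 0 0.2" --pt "0 0 0 0 0 0 0.2" --pt "0 0 0 0 0 0 0.2" --pt "0 0 0 0 0 0 0.2"

```text
time_s: 31.12
tool_pos: [0.6528, -0.1486, 0.1251]
tool_rot: [179.9, 0.0, 100.7]
force: [-0.8, 0.7, -0.8]
grip_width: 0.0334
```

```bash
python3 go.py m1 0.0563
```

```text
t 31.12 pos [ 0.6528 -0.1486  0.1251] rot [179.9164   0.034  100.685 ] F [-0.7789  0.7187 -0.8238] w 0.0334 q [ 39.1513  33.0702 -38.7069  89.3761  22.0735  65.289    6.3648]
shift cm [ 0.1603 -0.0007  1.7827] turn deg [ 0.0836  0.034  -0.0149]
```

Call:
drive_tool --pt "0.15 0 0.5 0 0 0 0.2" --pt "0 0 0.5 0 0 0 0.2" --pt "0 0 0.3 0 0 0 0.2" --pt "0 0 0.2 0 0 0 0.2" --pt "0 0 0 0 0 0 0.2" --pt "0 0 0 0 0 0 0.2" --pt "0 0 0 0 0 0 0.2"

```text
time_s: 31.7
tool_pos: [0.652, -0.1472, 0.1094]
tool_rot: [180.0, 0.0, 100.7]
force: [-0.3, -1.3, -2.3]
grip_width: 0.0337
```

```bash
python3 go.py m1 0.0563
```

```text
t 31.7 pos [ 0.652  -0.1472  0.1094] rot [179.9889   0.0084 100.6808] F [-0.2659 -1.2832 -2.335 ] w 0.0337 q [ 38.8112  33.9281 -38.3155  90.1252  22.6706  63.9006   5.8333]
shift cm [0.0057 0.0548 0.2069] turn deg [ 0.0111  0.0084 -0.0192]
```

Call:
drive_tool --pt "0 0.03 0.1 0 0 0 0.2" --pt "0 0 0.1 0 0 0 0.2" --pt "0 0 0 0 0 0 0.2" --pt "0 0 0 0 0 0 0.2"

```text
time_s: 32.03
tool_pos: [0.6523, -0.1471, 0.1073]
tool_rot: [180.0, 0.0, 100.7]
force: [-0.4, -0.4, -0.8]
grip_width: 0.0338
```

```bash
python3 go.py m1 0.0563
```

```text
t 32.03 pos [ 0.6523 -0.1471  0.1073] rot [179.9857   0.0113 100.686 ] F [-0.4178 -0.3666 -0.784 ] w 0.0338 q [ 38.7445  34.0772 -38.2524  90.1635  22.767   63.7296   5.7683]
shift cm [0.0031 0.024  0.0032] turn deg [ 0.0143  0.0113 -0.014 ]
```

Red is on mark 1 with contact starting. I'll release it, rise and move aside toward -y so the cameras can see.

Call:
drive_tool --pt "0 0 0 0 0 0 0.5" --pt "0 0 0 0 0 0 0.8" --pt "0 0 0 0 0 0 0.8" --pt "0 0 0 0 0 0 0.8" --pt "0 0 0 0 0 0 0.8" --pt "0 0 0 0 0 0 0.8" --pt "0 0 -0.5 0 0 0 0.9" --pt "0 0 -1 0 0 0 0.9" --pt "0 0 -1.5 0 0 0 0.9" --pt "0 0 -2 0 0 0 0.9" --pt "0 0 -2 0 0 0 0.9" --pt "0 0 -2 0 0 0 0.9" --pt "0 0 -2 0 0 0 0.9" --pt "0 0 -1.5 0 0 0 0.9" --pt "0 0 -1 0 0 0 0.9" --pt "-1 -0.5 0 0 0 0 0.9" --pt "-2 -1 0 0 0 0 0.9" --pt "-2 -1 0 0 0 0 0.9" --pt "-2 -1 0 0 0 0 0.9" --pt "-2 -1 0 0 0 0 0.9"

```text
time_s: 33.7
tool_pos: [0.6234, -0.2458, 0.2415]
tool_rot: [-179.9, -0.0, 100.7]
force: [2.1, 0.2, -0.0]
grip_width: 0.0783
```

Call:
drive_tool --pt "-2 -1.5 0 0 0 0 0.9" --pt "-2 -1.5 0 0 0 0 0.9" --pt "-2 -1.5 0 0 0 0 0.9" --pt "-2 -1.5 0 0 0 0 0.9" --pt "-2 -1.5 0 0 0 0 0.9" --pt "-1 -0.5 0 0 0 0 0.9" --pt "0 0 0 0 0 0 0.9" --pt "0 0 0 0 0 0 0.9"

```text
time_s: 34.37
tool_pos: [0.5662, -0.3667, 0.2417]
tool_rot: [-180.0, -0.1, 100.6]
force: [0.4, 0.5, 0.1]
grip_width: 0.078
```

```bash
python3 - <<'E'
from cell import env
from h import *
t=env.read_camera("top"); s=env.read_camera("side"); w=env.read_camera("wrist")
cv2.imwrite("pics/t6.png",cv2.resize(t["img"][100:290,90:420],None,fx=2.4,fy=2.4)); cv2.imwrite("pics/s6.png",s["img"]); cv2.imwrite("pics/w6.png",w["img"])
M=np.array([(.6525,-.1470),(.6354,-.0698),(.6264,.0021),(.6094,.0814)]);Z=[.093,.077,.061,.045]
for n,c in (("t",t),("s",s),("w",w)): print(n,proj(c,np.c_[M,Z]).tolist())
E
```

```text
t [[371.6846682430522, 159.89230803429993], [338.9872612563127, 167.8575823007647], [309.24732759929526, 172.49888304098363], [277.24341987235556, 180.10202875746248]]
s [[295.59931152497836, 168.9028541305758], [296.0117327830175, 187.2396809342396], [293.8614285987747, 206.0523755252289], [294.0183583021324, 228.45281361558153]]
w [[516.6861026313609, -95.05764469387222], [502.0289552986019, -200.53639331386583], [487.691519304811, -255.6540547390318], [448.9529007235211, -244.81762309108413]]
```

View pics/t6.png

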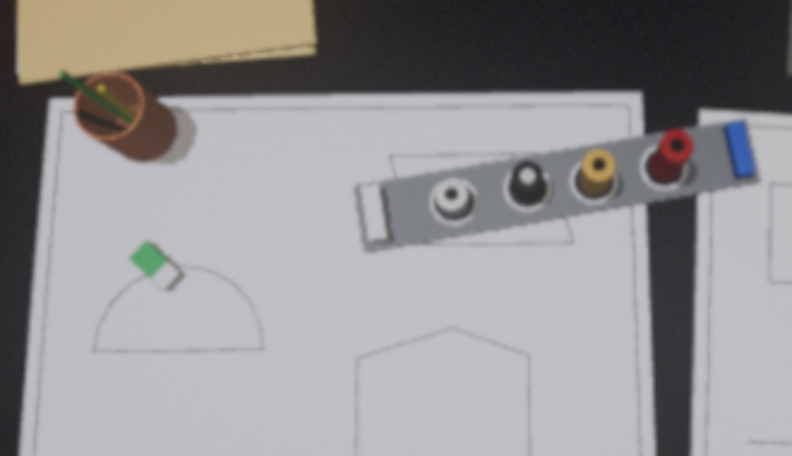

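View pics/s6.png

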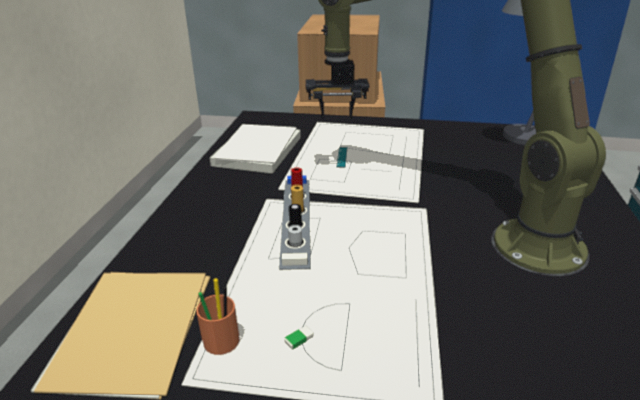

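View pics/w6.png

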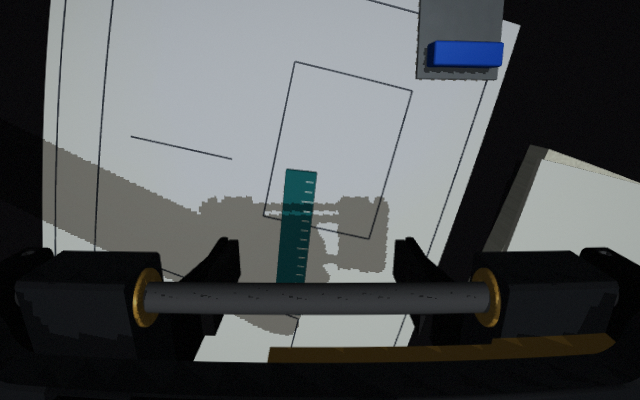

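All four stand upright, in order from the blue stop (top crop: red 677,146; brass 598,165; black 528,176; alu 452,195). I'll check the offsets and the bystanders.

```bash
python3 - <<'E'
from cell import env
from h import *
t=env.read_camera("top"); s=env.read_camera("side")
M=np.array([(.6525,-.1470),(.6354,-.0698),(.6264,.0021),(.6094,.0814)]);Z=[.093,.077,.061,.045]
th=dict(t=[75,90,110,110],s=[45,70,90,90])
for n,c in (("t",t),("s",s)):
  for i in range(4):
    p=proj(c,[*M[i],Z[i]])[0]; q=subdark(c["img"],p,3,th[n][i],i==2)
    print(n,i,q-p,"off mm",(onz(c,q,Z[i])[0][:2]-M[i])*1000)
# bystanders: difference against first pictures, hue masks
for n,c in (("top",t),("side",s)):
  a=cv2.imread(f"pics/{n}0.png")
  for nm,lo,hi in (("teal",(82,120,40),(98,255,255)),("green",(50,100,60),(80,255,255)),("copper",(2,100,60),(12,210,255))):
    o=[]
    for im in (a,c["img"]):
      m=cv2.inRange(cv2.cvtColor(im,cv2.COLOR_BGR2HSV),lo,hi)
      k,l,st,ce=cv2.connectedComponentsWithStats(m); j=1+np.argmax(st[1:,4]); o+=[ce[j],st[j,4]]
    print(n,nm,*o)
E
```

```text
t 0 [0.1481 0.052 ] off mm [-0.121  -0.3555]
t 1 [0.138  0.2391] off mm [-0.5911 -0.3373]
t 2 [0.1317 0.2561] off mm [-0.641  -0.3356]
t 3 [0.3519 0.2836] off mm [-0.706  -0.8987]
s 0 [0.4483 0.1924] off mm [-1.5231  1.0057]
s 1 [-0.1784 -0.6772] off mm [ 1.2827 -3.6636]
s 2 [0.4792 0.1852] off mm [-1.4404  0.728 ]
s 3 [ 0.4398 -0.0305] off mm [-1.0554 -0.2965]
top teal [476.8925 207.5296] 372 [456.16 208.99] 100
top green [151.5 207.5] 94 [151.4471 207.4941] 85
top copper [139.9945 146.1184] 549 [138.8278 145.2158] 482
side teal [634.7311 207.6387] 119 [341.7983 157.0252] 119
side green [296.2234 338.1878] 197 [296.2843 338.1371] 197
side copper [218.0136 326.3938] 1691 [218.0219 326.4668] 1686
```

```bash
python3 - <<'E'
from cell import env
print(env.sign_off())
E
```

```text
the job is handed in; nothing more can be done
None
```

The four spacers stand upright on the strip in order of height: red on mark 1 next to the blue stop, then brass, black and alu on mark 4 next to the white stop. I handed the job in at about 35 s, with the gripper open and clear of everything. None was knocked over.

**Placing:** The last top-camera check put every bore dot within about 1.2 mm of its mark centre. The side camera agreed to within 2 mm, except for brass, where it read about 3.9 mm off. I put that down to red standing right behind it in that view and trusted the top camera.

**Bystanders:** The pen cup and eraser show no shift in the side view. In the top view the eraser hasn't moved and the cup reads about 1.5 px off on a partial colour mask. The scale rule was partly hidden by the arm in the last top view, and the side-view colour match for it failed on the first picture. I therefore have no before-and-after number for it. It looks to be in the same place in the side pictures, and the arm never went down near it.

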